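# Set the batch-number drum and mark the label

### The job

Turn the number drum of the label marker until the 4 stands in the middle of its window, by rolling the rubber band of the drum with a light fingertip pressure (never more than 20 N), and leave it there. Then press the plunger of the marker fully down to mark the label, only while the 4 is showing, and let it come up again. Leave the other things on the table where they are.

Things in the scene. Friction and masses are not known exactly. Their poses are not given: they have to be found in the camera images.
- marker: Label marker, grey metal, fixed. Origin: middle of the underside; front is -x, y along the drum's axle, z up. In mm: base 150 (x) by 265 (y), 12 thick; hood with window y -122 to -50, x -53 to 53, top 134, window frame to 137; bare rubber part of the drum y -48 to 18; cheek plate y 26 to 34, top 82; plunger guide y 65 to 115, top 90, plunger above it.
- grip_band (a point): Point of the housing (not moving with the drum) at x 0, y -14, z 120 mm of the marker, straight above the axle and the middle of the drum's rubber band. The band is bare from above, 64 mm wide along y; the drum is 90 mm in diameter. The bearing is worn by an unknown amount: the drum's crown really lies 0 to 15 mm below this point and must be found by feel.
- window (a point): Centre of the window in the hood's top, at x 0, y -76, z 134 mm of the marker; opening 40 by 40 mm. The drum carries white numerals 0 to 7, 23 mm high, 45 degrees apart, upright as read from the robot's side. The drum's axle rests on a spring of 6 N per mm, 8 mm of travel: a press of 5 to 12 N turns it without slip, below 4 N may slip, above 20 N damages the bearing.
- drum (a joint): Drum angle, rad, endless, about the marker's +y: grows when the drum's top moves to the marker's +x. Number k is in mid-window at k * 0.785, so the 4 at 3.14 or -3.14 (plus whole turns); turn it either way. Friction about 0.13 N m (3 N at the rim); it stays where it is left. A closed fingertip dragged level over the crown along the marker's x rolls it about 1 rad per 45 mm.
- plunger_top (a point): Centre of the top of the bare-metal mushroom-shaped plunger, at x 0, y 90, z 128 mm of the marker when up; cap 42 mm in diameter, 16 mm high.
- plunger (a joint): How far the plunger is pressed down, m: 0 up, 0.012 fully down. Its spring brings it back; it starts to move at 2 N and is fully down at 8 N.
- pump_bottle: White pump bottle, 62 mm in diameter, 165 mm tall, loose, near the hood side of the marker. Origin: middle of the underside.
- seed_jar: Jar, 56 mm in diameter, 75 mm tall, loose, behind the marker. Origin: middle of the underside.
- dibber: Wooden planting stick, 160 mm long, 26 mm thick, lying along its y in front of the marker, loose. Origin: under its middle.
- label_bundle: Bundle of white plastic labels, 130 by 22 by 17 mm, lying beside the plunger side of the marker, loose. Origin: middle of the underside.
- wipes_pack: White pack of wipes, 100 by 180 by 49 mm, loose, behind the marker. Origin: middle of the underside.
- plant_pot: Small empty terracotta pot, 76 mm across, 70 mm tall, loose, in front of the marker at the hood side. Origin: middle of the underside.

How it is judged:
By the outcome, as a careful person would: the job done as asked, in the order asked, and still so for the second after the job is handed in, with the robot touching nothing.
It also fails if it takes over 64 s, if anything falls off the work surface, if the arm or the gripper's body presses on something with over 40 N, if the wrist force passes 120 N, or if a joint passes its speed limit or range.

### The arm

A 6-joint arm with a two-finger parallel gripper is mounted at the origin on the work surface. World frame = base frame: x ahead of the robot, y to its left, z up, the work surface at z = 0. Lengths are in m, angles in rad, forces in N, time in s.
With the tool pointing down it reaches from about 0.35 to 0.95 m from the base axis. Payload 17.4 kg.
Tool frame: the origin (TCP) lies midway between the tips of the shut fingers; the grasp point (between the pads) lies 19 mm behind it (ctrl.hold_point_z is the distance from the TCP to the grasp point, in m); y points along the fingers, z is the direction in which the jaws open and shut, and the axes are right-handed (so a half turn about y gives the same grasp; the last joint's range is limited). The gripper opens to 93 mm and grips with 3 to 60 N. Pads are 15 mm wide; open, the fingers measure 128 mm over their backs; the gripper's body (75 mm by 188 mm) begins 65 mm behind the grasp point.
Start: joints at [-1.258, 0.116, 1.442, -0, 1.584, -0.038], TCP at [0.232, -0.634, 0.219] pointing down, gripper open.
Joint ranges: [-2.83, 2.83], [-0.83, 2.19], [0.07, 2.5], [-1.14, 4.28], [0.01, 3], [-2.97, 2.97]. Speed limits (rad/s): [1.89, 1.89, 2.22, 3.14, 3.14, 3.14].

### API

Orientations are given as a unit quaternion [w, x, y, z].
In Python, from bench import telemetry, capture, job, look_for, trace, ctrl gives the robot as it stands. The module is installed in compiled form; this text tells all that it offers.
- The arm moves only by the tool servo_tool, never from a script. Its argument "motion" is text: rows parted by semicolons, each of 5 numbers parted by spaces: the gripper's target within -1 to 1 (fully open at 1, half-way at 0, shut at -1), then the shift along the tool's x, y, z in m, then the turn about the tool's y in degrees. In form: grip tx ty tz spin; .... A call has 1 to 5 rows; each row shifts and turns the pose as measured when the row begins, along the tool's axes as they then stand; what a row does not reach is not made up. A row lasts 1/10 s, in which the tool goes at most 50 mm and 8.59 degrees, less where a joint would pass 70% of its speed; a pose out of reach is approached as far as the arm can. A call is refused whole if a number of a shift passes 0.05 or a number of a turn 8.59, either way. A call with a gripper value outside its range is refused whole. The fingers move at their own pace and stop on an object; "squeeze" is the grip in N (left out, the last holds). Time passes only in rows, so rows that do not move let the fingers close. It gives the time, the measured TCP pose, the force and the opening at its end, in the units of the state.
- telemetry.get_state(): the state, without advancing time (a new reading comes with each control period).
- capture(name): name is "scene" or "top" or "wrist"; returns a dict with "img" (420x560x3 uint8, blue, green, red), "K" (3x3 intrinsics, pixels), "D" ([k1, k2, p1, p2, k3] as OpenCV has them; the pictures are not rectified), "R" (3x3) and "t" (3): a world point X has camera coordinates R X + t. Camera axes: x right, y down, z forward; pixel columns grow to the right and rows downward; lengths in m; the calibration is good to about 2 mm. A picture is of the moment at which its call begins. There is no depth.
- job.job_done(): hands the job in, once; it reports no verdict.
Trained networks look in the newest picture that a camera, given by its name, has taken for a name from the list of things; names that differ only in an ending like _2 or _b are one class to them, and where a whole thing is asked for, a point or a joint stands for the part that bears it (a point fixed in the world has none). Each returns a list of dicts, best first, with "conf" (0 to 1); they miss things now and then, are a little off and sometimes report something else, mostly with a low value. They report only what shows in the picture. A call takes as long as a camera call.
- look_for(camera, target): "centre" ([column, row] in pixels, amid what is visible of it).
- trace(camera, target): "pixels" (420x560 bool, what is visible of it) and "centre" ([column, row] in pixels, amid what is visible of it).
The state is a dict: "time": time; "joints": joint angles; "qvel": joint speeds; "effort": joint torques, N m; "tool_pos": TCP position; "eef_rot": TCP orientation; "force": force on the tool from outside, world axes, zero at the start; "ft_torque": the same for the moment, N m; "grip_width": finger opening in m.
Only numpy, scipy, OpenCV 4.12 (cv2) and the standard library are available. Lean on these libraries where they do the work, as an engineer would, in place of code of your own. Each camera call takes 0.05 s, during which the arm holds its last target.

## Working session

There is one attempt and no reset: what is moved stays moved. The work goes in short steps, Python scripts to look and compute and a tool call to move; the robot and the scene stay as the last step left them, time stands still between calls to the robot, and variables do not carry over. Pictures are saved under pics/ and viewed, and the job is handed in when it is done.

Besides the shell and the picture viewer there is one more tool, called after ">>>" as name(argument=value, ...) on one line, values as JSON. servo_tool: Moves the arm, as the interface text tells. Its arguments: {"type":"object","properties":{"motion":{"type":"string"},"squeeze":{"type":"number"}},"required":["motion"]}

```bash
mkdir -p pics; python3 - <<'E'
from bench import telemetry, capture, look_for
import cv2,numpy as np
s=telemetry.get_state();print({k:np.round(v,4) for k,v in s.items()})
for c in ["scene","top"]:
    d=capture(c);cv2.imwrite(f"pics/{c}0.png",d["img"]);print(c,d["K"].tolist(),np.round(d["D"],4),np.round(d["R"],3).tolist(),np.round(d["t"],3))
    for n in ["marker","grip_band","window","plunger_top","pump_bottle","seed_jar","plant_pot"]:
        print(n,[(np.round(r["centre"],1),round(r["conf"],2)) for r in look_for(c,n)[:2]])
E
```

```text
{'time': np.float64(0.0), 'joints': array([-1.2578,  0.1165,  1.4423, -0.    ,  1.584 , -0.0378]), 'qvel': array([-0.0007,  0.0004, -0.0023, -0.0009, -0.0009,  0.0015]), 'effort': array([ 3.20000e-03, -7.21272e+01, -6.22609e+01,  7.82000e-02,
        2.39000e-02, -1.00000e-04]), 'tool_pos': array([ 0.2319, -0.6337,  0.2179]), 'eef_rot': array([ 0.1233, -0.1234,  0.6967, -0.6958]), 'force': array([-0.0642, -0.0432,  0.7477]), 'ft_torque': array([-0.0058,  0.0192,  0.0602]), 'grip_width': np.float64(0.0927)}
scene [[497.3499592444215, 0.0, 275.6613240733643], [0.0, 497.3499592444215, 208.37297345769375], [0.0, 0.0, 1.0]] [-0.0256  0.      0.      0.      0.    ] [[0.689, 0.725, 0.007], [0.591, -0.556, -0.584], [-0.42, 0.406, -0.812]] [-0.426 -0.275  1.305]
marker [(array([235.6, 238.9]), 0.92)]
grip_band [(array([238.4, 240.5]), 0.55)]
window [(array([237.1, 241.9]), 0.71)]
plunger_top [(array([280.3, 194.6]), 0.66), (array([314.6, 268. ]), 0.26)]
pump_bottle [(array([235.7, 240. ]), 0.73), (array([154.1, 270.3]), 0.6)]
seed_jar [(array([316.6, 264.3]), 0.57), (array([281.1, 194.6]), 0.18)]
plant_pot [(array([155.5, 228.3]), 0.92)]
top [[485.82405372105325, 0.0, 287.00894005783834], [0.0, 485.82405372105325, 204.1967365158976], [0.0, 0.0, 1.0]] [0.0016 0.     0.     0.     0.    ] [[-0.074, -0.997, -0.003], [-0.97, 0.073, -0.23], [0.23, -0.014, -0.973]] [0.052 0.62  0.83 ]
marker [(array([313.7, 240.9]), 0.59)]
grip_band [(array([315.1, 242.2]), 0.62)]
window [(array([313.7, 240.3]), 0.86)]
plunger_top [(array([261. , 221.4]), 0.72)]
pump_bottle [(array([414.5, 254.7]), 0.64)]
seed_jar [(array([280.4, 162.5]), 0.72)]
plant_pot [(array([261.5, 217.6]), 0.58)]
```

View pics/scene0.png

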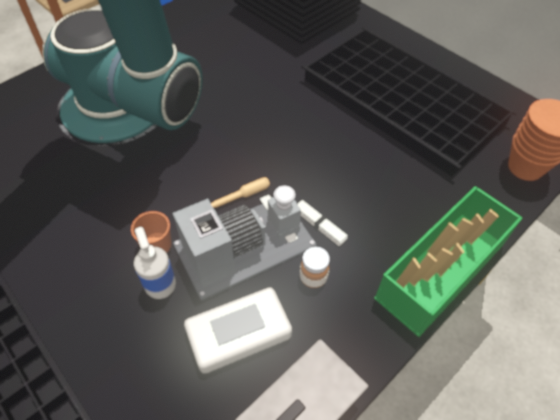

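View pics/top0.png

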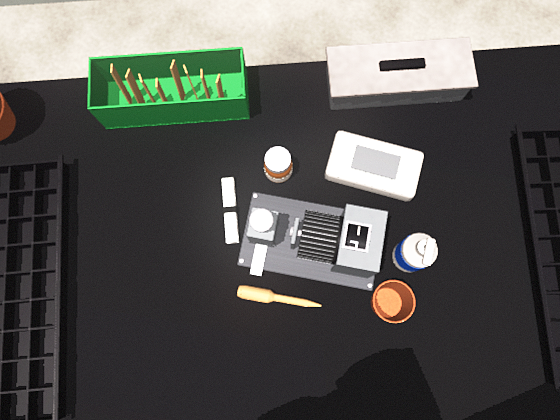

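The top view shows the marker with its window near (357,236), band near (320,237), and plunger near (261,218). The bottle is at (415,253) and the pot at (393,300). I'll zoom in on it.

```bash
python3 - <<'E'
import cv2
a=cv2.imread("pics/top0.png")[180:300,230:400];cv2.imwrite("pics/top0z.png",cv2.resize(a,None,fx=4.5,fy=4.5,interpolation=cv2.INTER_CUBIC))
a=cv2.imread("pics/scene0.png")[170:310,165:325];cv2.imwrite("pics/scene0z.png",cv2.resize(a,None,fx=4,fy=4,interpolation=cv2.INTER_CUBIC))
E
```

```text
(no output)
```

View pics/top0z.png

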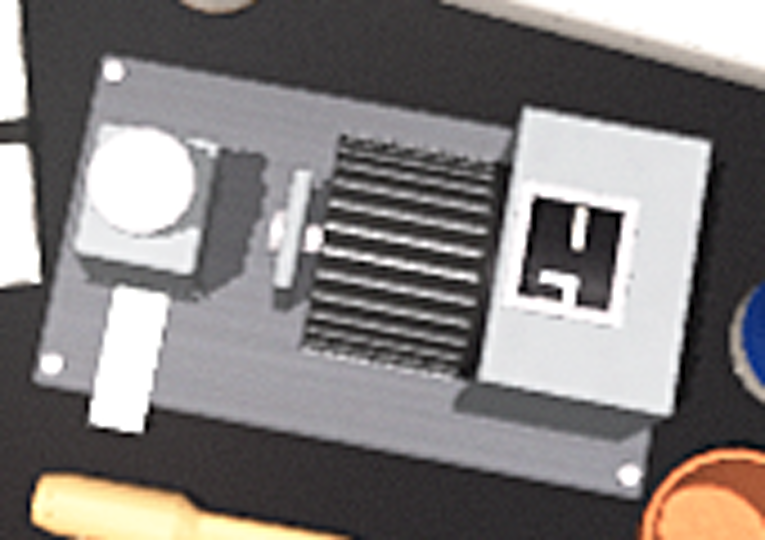

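View pics/scene0z.png

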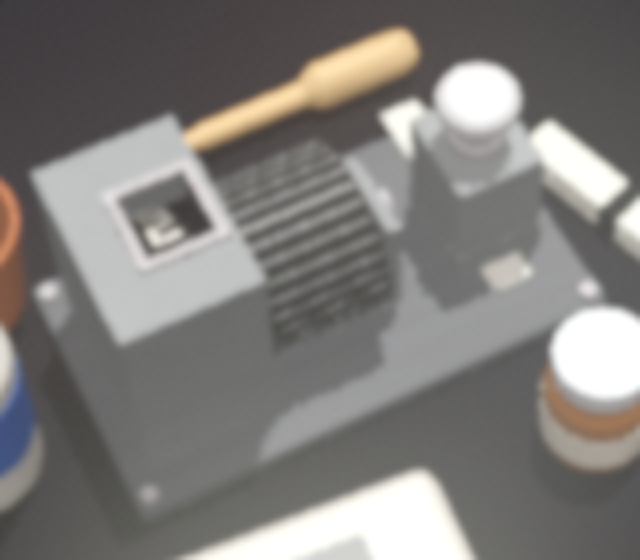

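```bash
cat > h.py <<'E'
import numpy as np,cv2
from bench import telemetry,capture,look_for,trace
def proj(d,X):
    r,_=cv2.Rodrigues(np.array(d["R"],float));return cv2.projectPoints(np.array(X,float).reshape(-1,1,3),r,np.array(d["t"],float),np.array(d["K"],float),np.array(d["D"],float))[0][:,0]
def ray(d,uv,z):
    u=cv2.undistortPoints(np.array([[uv]],float),np.array(d["K"],float),np.array(d["D"],float))[0,0]
    R=np.array(d["R"]);c=-R.T@np.array(d["t"]);v=R.T@np.array([u[0],u[1],1]);return c+v*(z-c[2])/v[2]
def W(p,m): 
    c,s=np.cos(p[2]),np.sin(p[2]);m=np.atleast_2d(m);return np.c_[p[0]+c*m[:,0]-s*m[:,1],p[1]+s*m[:,0]+c*m[:,1],m[:,2]]
E
python3 - <<'E'
from h import *
from scipy.optimize import least_squares
T=[((35,380),(-.075,.1325,.012)),((105,57),(.075,.1325,.012)),((640,495),(-.075,-.1325,.012)),((522,105),(.053,-.05,.134)),((712,140),(.053,-.122,.134)),((668,413),(-.053,-.122,.134)),((480,380),(-.053,-.05,.134)),((576,254),(0,-.076,.137)),((140,180),(0,.09,.128))]
S=[((170,115),(-.053,-.05,.134)),((32,172),(-.053,-.122,.134)),((125,340),(.053,-.122,.134)),((262,275),(.053,-.05,.134)),((167,215),(0,-.076,.137)),((478,92),(0,.09,.128)),((150,518),(.075,-.1325,.006))]
dt,ds=capture("top"),capture("scene")
tu=np.array([np.add(np.divide(a,4.5),(229.6,179.6)) for a,_ in T]);tm=np.array([b for _,b in T])
su=np.array([np.add(np.divide(a,4),(164.6,169.6)) for a,_ in S]);sm=np.array([b for _,b in S])
def f(p): return np.r_[(proj(dt,W(p,tm))-tu).ravel(),(proj(ds,W(p,sm))-su).ravel()]
r=least_squares(f,[.6,-.1,0],loss="soft_l1");print(r.x,np.degrees(r.x[2]));print(np.round(r.fun.reshape(-1,2),1))
p=r.x;np.save("p.npy",p)
for n,m in dict(band=(0,-.014,.12),win=(0,-.076,.134),pl=(0,.09,.128)).items(): print(n,W(p,m).round(4))
s=telemetry.get_state()
w,x,y,z=s["eef_rot"];from scipy.spatial.transform import Rotation as Ro
print(Ro.from_quat([x,y,z,w]).as_matrix().round(3))
for n,zz in [("pump_bottle",.15),("plant_pot",.07),("seed_jar",.07)]:
    L=look_for("top",n);print(n,[(ray(dt,q["centre"],zz).round(3),q["conf"]) for q in L[:2]])
E
```

```text
[ 0.56264138 -0.03426998 -0.25779862] -14.770772662124477
[[-2.2  0.7]
 [-2.3 -1.5]
 [-0.5  0.5]
 [ 0.7  0.3]
 [-0.2 -0.1]
 [ 1.   0.2]
 [ 0.2 -0.4]
 [-0.8 -0.6]
 [ 0.3 -0.5]
 [-0.  -0.2]
 [-0.4  0. ]
 [-1.4  0.8]
 [ 0.9  0.7]
 [-0.6 -0.8]
 [-0.3 -0.8]
 [ 0.1  0.2]]
band [[ 0.5591 -0.0478  0.12  ]]
win [[ 0.5433 -0.1078  0.134 ]]
pl [[0.5856 0.0528 0.128 ]]
[[-0.939  0.     0.344]
 [-0.344  0.    -0.939]
 [-0.    -1.    -0.   ]]
pump_bottle [(array([ 0.502, -0.198,  0.15 ]), 0.69)]
plant_pot [(array([ 0.424, -0.172,  0.07 ]), 0.69), (array([ 0.686, -0.165,  0.07 ]), 0.6)]
seed_jar [(array([0.705, 0.013, 0.07 ]), 0.58), (array([0.595, 0.056, 0.07 ]), 0.47)]
```

>>> servo_tool(motion="-1 0 0 0 8.5; -1 0 0 0 8.5; -1 0 0 0 8.5; -1 0 0 0 8.5; -1 0 0 0 0", squeeze=20)

```text
time: 1.55
tool_pos: [0.2319, -0.6339, 0.2186]
eef_rot: [0.09, -0.09, -0.701, 0.701]
force: [-0.0, 1.2, 0.3]
grip_width: 0.0576
```

```bash
cat >> h.py <<'E'
from scipy.spatial.transform import Rotation as Ro
def st(goal=None,v=True):
    s=telemetry.get_state();w,x,y,z=s["eef_rot"];R=Ro.from_quat([x,y,z,w]).as_matrix();p=np.load("p.npy")
    tp=np.array(s["tool_pos"]);c,sn=np.cos(p[2]),np.sin(p[2]);d=tp[:2]-p[:2]
    print("t %.2f"%s["time"],"tcp",tp.round(4),"marker mm",np.round([1e3*(c*d[0]+sn*d[1]),1e3*(-sn*d[0]+c*d[1]),1e3*tp[2]],1),"F",np.round(s["force"],2),"w %.3f"%s["grip_width"])
    a=np.degrees(np.arctan2(R[1,2],R[0,2]));print("toolz ang %.2f"%a,"turn needed %.2f"%(a-(np.degrees(p[2])-90)),"tilt y",R[:,1].round(3),"j6 %.2f"%s["joints"][5])
    if goal is not None:
        g=W(p,np.array(goal)/1e3)[0];print("tool shift to goal",(R.T@(g-tp)).round(4))
    return s,R
E
python3 -c "
from h import *
st((0,-14,200))"
```

```text
t 1.55 tcp [ 0.2319 -0.6339  0.2186] marker mm [-166.9 -664.1  218.6] F [-0.04  1.16  0.31] w 0.058
toolz ang -104.63 turn needed 0.14 tilt y [-0. -0. -1.] j6 0.57
tool shift to goal [-0.1685  0.0186 -0.6497]
```

>>> servo_tool(motion="-1 -0.012 0 -0.046 0; -1 -0.012 0 -0.046 0; -1 -0.012 0 -0.046 0; -1 -0.012 0 -0.046 0; -1 -0.012 0 -0.046 0")

```text
time: 2.05
tool_pos: [0.3465, -0.4224, 0.2167]
eef_rot: [-0.084, 0.083, 0.703, -0.702]
force: [1.7, -0.0, 0.7]
grip_width: 0.0175
```

>>> servo_tool(motion="-1 -0.012 0 -0.046 0; -1 -0.012 0 -0.046 0; -1 -0.012 0 -0.046 0; -1 -0.012 0 -0.046 0; -1 -0.012 0 -0.046 0")

```text
time: 2.55
tool_pos: [0.4591, -0.2026, 0.218]
eef_rot: [0.074, -0.075, -0.703, 0.703]
force: [0.9, -0.6, -0.2]
grip_width: 0.0006
```

```bash
python3 -c "
from h import *
st((0,-14,200))
d=capture('wrist');cv2.imwrite('pics/w1.png',d['img']);print(np.round(d['R'],3),(-np.array(d['R']).T@d['t']).round(3))"
```

```text
t 2.55 tcp [ 0.4591 -0.2026  0.218 ] marker mm [ -57.2 -189.2  218. ] F [ 0.88 -0.56 -0.16] w 0.001
toolz ang -102.14 turn needed 2.63 tilt y [ 0.002 -0.    -1.   ] j6 1.32
tool shift to goal [-0.0651  0.0181 -0.1724]
[[-0.211 -0.978  0.001]
 [-0.933  0.202  0.299]
 [-0.293  0.062 -0.954]] [ 0.541 -0.22   0.383]
```

View pics/w1.png

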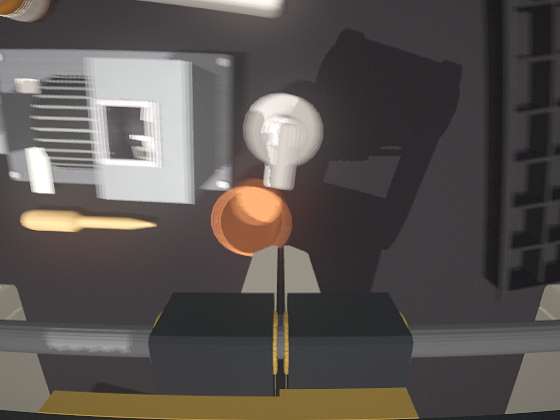

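The wrist view, slightly motion-blurred, shows the window near (132,132). The camera sits on the marker's +x side of the tool, so it should see the window from above the band.

>>> servo_tool(motion="-1 -0.02 0 -0.045 2.5; -1 -0.02 0 -0.045 0; -1 -0.02 0 -0.045 0; -1 -0.005 0 -0.037 0; -1 0 0 0 0")

```text
time: 3.1
tool_pos: [0.5641, -0.0424, 0.2195]
eef_rot: [-0.078, 0.081, 0.703, -0.702]
force: [-0.3, 0.4, -0.3]
grip_width: 0.0004
```

```bash
python3 -c "
from h import *
st((-12,-14,140))
d=capture('wrist');cv2.imwrite('pics/w2.png',d['img'])"
```

```text
t 3.10 tcp [ 0.5641 -0.0424  0.2195] marker mm [  3.5  -7.5 219.5] F [-0.31  0.39 -0.25] w 0.000
toolz ang -102.92 turn needed 1.85 tilt y [ 0.005  0.001 -1.   ] j6 1.68
tool shift to goal [0.0161 0.0794 0.0061]
```

View pics/w2.png

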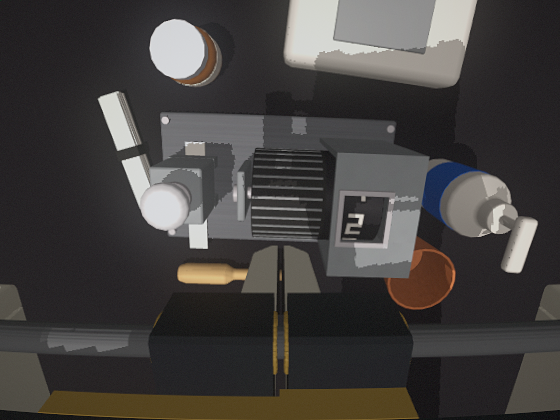

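The wrist view shows the 2 near (353,222) in the window, slightly low, with the 1 just leaving at the top. The jar, bottle, and pot are all clear of the tool. I'll descend to just above the band.

>>> servo_tool(motion="-1 0.008 0.03 0.003 1.8; -1 0.008 0.03 0.003 0; -1 0 0.018 0 0; -1 0 0 0 0")

```text
time: 3.55
tool_pos: [0.5457, -0.049, 0.14]
eef_rot: [0.085, -0.09, -0.702, 0.702]
force: [0.4, 0.2, 0.4]
grip_width: 0.0005
```

```bash
python3 -c "
from h import *
st((-12,-14,120))
d=capture('wrist');cv2.imwrite('pics/w3.png',d['img']);cv2.imwrite('pics/w3z.png',cv2.resize(d['img'][120:320,220:480],None,fx=3,fy=3,interpolation=cv2.INTER_CUBIC))"
```

```text
t 3.55 tcp [ 0.5457 -0.049   0.14  ] marker mm [-12.6 -18.6 140. ] F [0.36 0.21 0.36] w 0.000
toolz ang -104.17 turn needed 0.60 tilt y [ 0.007 -0.001 -1.   ] j6 1.68
tool shift to goal [-0.0005  0.02   -0.0046]
```

View pics/w3z.png

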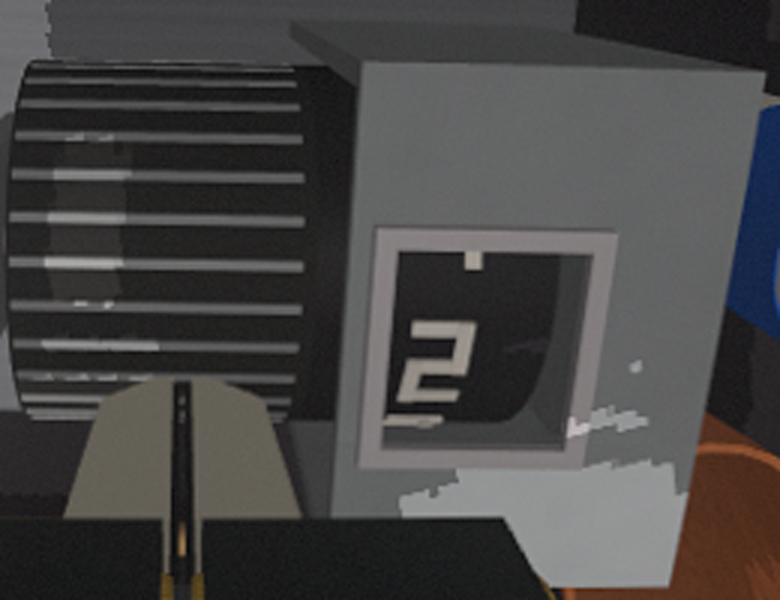

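>>> servo_tool(motion="-1 -0.006 0.008 -0.002 0.6; -1 -0.006 0.008 -0.002 0; -1 0 0 0 0; -1 0 0.002 0 0; -1 0 0 0 0")

```text
time: 4.1
tool_pos: [0.5618, -0.0497, 0.126]
eef_rot: [0.086, -0.095, -0.701, 0.701]
force: [0.2, 0.7, 0.1]
grip_width: 0.0006
```

```bash
cat >> h.py <<'E'
def ang(d,uv,crown,r=.045):
    """signed angle (about +y, positive toward +x) of pixel on drum from top, marker frame"""
    p=np.load("p.npy");u=cv2.undistortPoints(np.array([[uv]],float),np.array(d["K"],float),np.array(d["D"],float))[0,0]
    R=np.array(d["R"]);c=-R.T@np.array(d["t"]);v=R.T@np.array([u[0],u[1],1])
    cs,sn=np.cos(p[2]),np.sin(p[2]);M=np.array([[cs,sn,0],[-sn,cs,0],[0,0,1]])
    c=M@(c-[p[0],p[1],crown-r]);v=M@v
    a=v[0]**2+v[2]**2;b=2*(c[0]*v[0]+c[2]*v[2]);e=c[0]**2+c[2]**2-r*r;t=(-b-np.sqrt(b*b-4*a*e))/2/a
    q=c+t*v;return np.arctan2(q[0],q[2]),q
E
python3 -c "
from h import *
st((0,-14,120))
d=capture('wrist');cv2.imwrite('pics/w4.png',d['img']);cv2.imwrite('pics/w4z.png',cv2.resize(d['img'][120:320,220:480],None,fx=3,fy=3,interpolation=cv2.INTER_CUBIC))"
```

```text
t 4.10 tcp [ 0.5618 -0.0497  0.126 ] marker mm [  3.1 -15.2 126. ] F [0.24 0.67 0.14] w 0.001
toolz ang -104.76 turn needed 0.01 tilt y [ 0.013 -0.002 -1.   ] j6 1.70
tool shift to goal [ 0.0032  0.0059 -0.0011]
```

View pics/w4z.png

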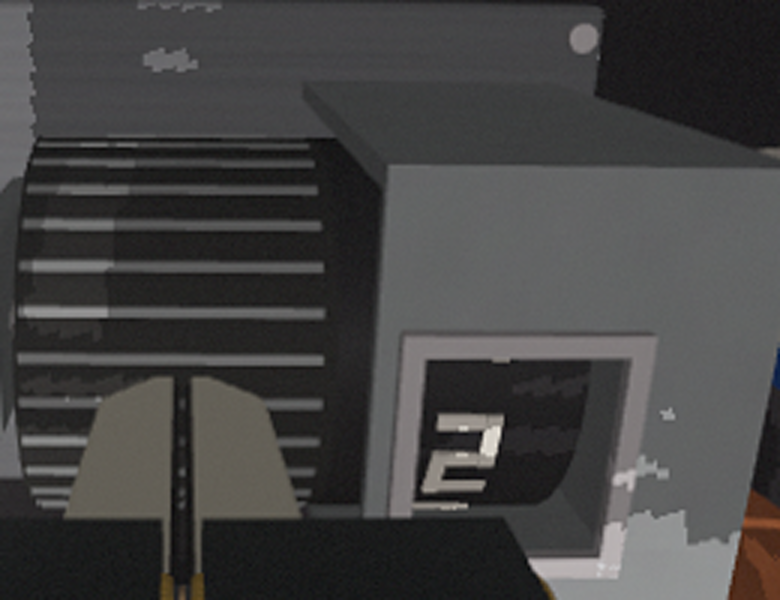

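>>> servo_tool(motion="-1 0.003 0.002 0 0; -1 0 0.002 0 0; -1 0 0 0 0")

```text
time: 4.45
tool_pos: [0.5588, -0.0488, 0.1224]
eef_rot: [0.086, -0.096, -0.701, 0.701]
force: [0.1, -0.0, 0.6]
grip_width: 0.0005
```

>>> servo_tool(motion="-1 0 0.001 0 0; -1 0 0 0 0")

```text
time: 4.65
tool_pos: [0.5587, -0.0488, 0.1214]
eef_rot: [0.086, -0.096, -0.701, 0.701]
force: [0.1, 0.5, 0.2]
grip_width: 0.0005
```

>>> servo_tool(motion="-1 0 0.001 0 0; -1 0 0 0 0")

```text
time: 4.85
tool_pos: [0.5588, -0.0488, 0.1204]
eef_rot: [0.086, -0.096, -0.701, 0.701]
force: [-0.3, 0.1, 0.2]
grip_width: 0.0004
```

>>> servo_tool(motion="-1 0 0.001 0 0; -1 0 0 0 0")

```text
time: 5.05
tool_pos: [0.5588, -0.0488, 0.1193]
eef_rot: [0.086, -0.096, -0.701, 0.701]
force: [0.0, 0.0, -0.5]
grip_width: 0.0006
```

>>> servo_tool(motion="-1 0 0.001 0 0; -1 0 0 0 0")

```text
time: 5.25
tool_pos: [0.5588, -0.0488, 0.1183]
eef_rot: [0.086, -0.096, -0.701, 0.701]
force: [0.0, 0.2, -0.4]
grip_width: 0.0006
```

>>> servo_tool(motion="-1 0 0.001 0 0; -1 0 0 0 0")

```text
time: 5.45
tool_pos: [0.5589, -0.0488, 0.1172]
eef_rot: [0.086, -0.096, -0.701, 0.701]
force: [0.5, -0.7, 0.1]
grip_width: 0.001
```

>>> servo_tool(motion="-1 0 0.001 0 0; -1 0 0 0 0")

```text
time: 5.65
tool_pos: [0.5588, -0.0488, 0.116]
eef_rot: [0.086, -0.096, -0.701, 0.701]
force: [-0.6, 0.2, -0.2]
grip_width: 0.0004
```

>>> servo_tool(motion="-1 0 0.001 0 0; -1 0 0 0 0")

```text
time: 5.85
tool_pos: [0.5589, -0.0488, 0.1149]
eef_rot: [0.086, -0.096, -0.701, 0.701]
force: [-0.3, 0.0, 0.5]
grip_width: 0.0006
```

>>> servo_tool(motion="-1 0 0.001 0 0; -1 0 0 0 0")

```text
time: 6.05
tool_pos: [0.5589, -0.0488, 0.1139]
eef_rot: [0.086, -0.096, -0.701, 0.701]
force: [-0.0, 0.1, 0.6]
grip_width: 0.0002
```

>>> servo_tool(motion="-1 0 0.001 0 0; -1 0 0 0 0")

```text
time: 6.25
tool_pos: [0.5589, -0.0488, 0.1128]
eef_rot: [0.086, -0.096, -0.701, 0.701]
force: [-0.2, -0.4, 0.4]
grip_width: 0.0007
```

>>> servo_tool(motion="-1 0 0.001 0 0; -1 0 0 0 0")

```text
time: 6.45
tool_pos: [0.5589, -0.0488, 0.1117]
eef_rot: [0.086, -0.096, -0.701, 0.701]
force: [0.2, -0.3, -0.9]
grip_width: 0.0002
```

>>> servo_tool(motion="-1 0 0.001 0 0; -1 0 0 0 0")

```text
time: 6.65
tool_pos: [0.5589, -0.0488, 0.1106]
eef_rot: [0.086, -0.096, -0.701, 0.701]
force: [-0.1, 0.7, 0.2]
grip_width: 0.0002
```

>>> servo_tool(motion="-1 0 0.001 0 0; -1 0 0 0 0")

```text
time: 6.85
tool_pos: [0.5589, -0.0488, 0.1095]
eef_rot: [0.086, -0.096, -0.701, 0.701]
force: [0.5, 1.2, -0.8]
grip_width: 0.0003
```

>>> servo_tool(motion="-1 0 0.001 0 0; -1 0 0 0 0")

```text
time: 7.05
tool_pos: [0.5591, -0.0488, 0.1086]
eef_rot: [0.086, -0.096, -0.701, 0.701]
force: [-0.1, 0.4, 1.1]
grip_width: 0.0001
```

>>> servo_tool(motion="-1 0 0.001 0 0; -1 0 0 0 0")

```text
time: 7.25
tool_pos: [0.5592, -0.0489, 0.1081]
eef_rot: [0.085, -0.096, -0.701, 0.701]
force: [-2.0, -0.1, 4.3]
grip_width: 0.0002
```

Contact: the crown lies at about z 0.1087. I'll work out the drum angle from w4.png, whose pose was recorded, with a fresh picture here.

```bash
cat > look.py <<'E'
from h import *
import sys,pickle
n=sys.argv[1];s,R=st((-12,-14,111))
d=capture('wrist');pickle.dump(d,open(f'pics/{n}.pkl','wb'));cv2.imwrite(f'pics/{n}.png',cv2.resize(d['img'][200:330,300:440],None,fx=4.5,fy=4.5,interpolation=cv2.INTER_CUBIC))
p=np.load('p.npy')
fr=proj(d,W(p,[(a,b,.137) for a,b in [(.02,-.056),(.02,-.096),(-.02,-.096),(-.02,-.056)]]));print("window corners zoom",((fr-[300,200]+.4)*4.5).round(0).tolist())
E
python3 look.py w5
```

```text
t 7.25 tcp [ 0.5592 -0.0489  0.1081] marker mm [  0.4 -15.  108.1] F [-2.02 -0.12  4.33] w 0.000
toolz ang -104.74 turn needed 0.03 tilt y [ 0.015 -0.002 -1.   ] j6 1.70
tool shift to goal [ 0.0123 -0.0031 -0.001 ]
window corners zoom [[315.0, 226.0], [699.0, 224.0], [639.0, 553.0], [284.0, 559.0]]
```

View pics/w5.png

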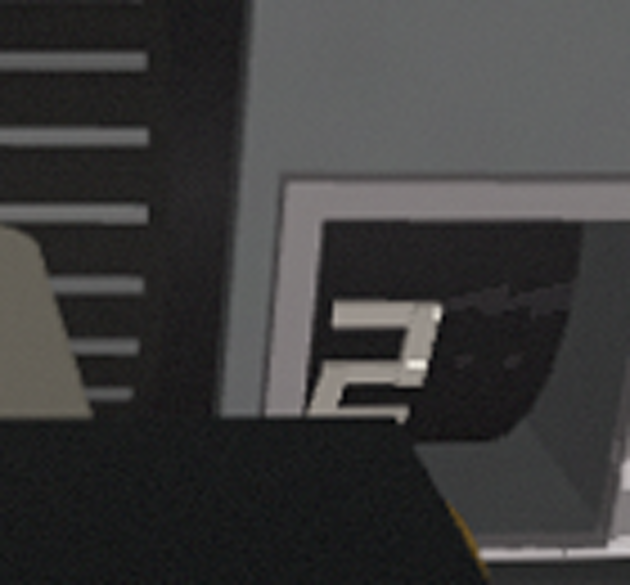

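The 2's top edge is at zoom row ~300 and its mid bar at ~368; the finger hides its foot. The window edge matches the calculated one within a pixel.

```bash
cat > m.py <<'E'
from h import *
import sys,pickle
d=pickle.load(open(f'pics/{sys.argv[1]}.pkl','rb'))
for a in sys.argv[2:]:
    u,v=map(float,a.split(','));t,q=ang(d,(u/4.5+299.6,v/4.5+199.6),.1085);print(a,"rad %.3f"%t,"arc mm %.1f"%(45*t),(q*1e3).round(1))
E
python3 m.py w5 385,300 370,368 360,415 75,62 75,136 75,213
```

```text
385,300 rad -0.067 arc mm -3.0 [ -3.  -74.1  44.9]
370,368 rad -0.311 arc mm -14.0 [-13.8 -73.9  42.8]
360,415 rad -0.545 arc mm -24.5 [-23.3 -74.7  38.5]
75,62 rad 0.608 arc mm 27.4 [ 25.7 -35.1  36.9]
75,136 rad 0.403 arc mm 18.1 [ 17.6 -34.9  41.4]
75,213 rad 0.193 arc mm 8.7 [  8.6 -34.9  44.2]
```

>>> servo_tool(motion="-1 0 0.001 0 0; -1 -0.003 0.0003 0 0; -1 -0.003 0.0003 0 0")

```text
time: 7.6
tool_pos: [0.565, -0.0505, 0.1077]
eef_rot: [0.085, -0.096, -0.701, 0.701]
force: [-3.1, 0.4, 7.1]
grip_width: 0.0001
```

>>> servo_tool(motion="-1 -0.003 0.0003 0 0; -1 -0.003 0.0003 0 0")

```text
time: 7.8
tool_pos: [0.571, -0.0521, 0.1078]
eef_rot: [0.085, -0.096, -0.701, 0.701]
force: [-3.6, 0.8, 5.3]
grip_width: 0.0006
```

>>> servo_tool(motion="-1 -0.003 0.0006 0 0; -1 -0.003 0.0006 0 0")

```text
time: 8.0
tool_pos: [0.577, -0.0536, 0.107]
eef_rot: [0.085, -0.096, -0.701, 0.701]
force: [-2.8, -0.0, 4.5]
grip_width: 0.0008
```

```bash
python3 look.py w6
```

```text
t 8.00 tcp [ 0.577  -0.0536  0.107 ] marker mm [ 18.8 -15.1 107. ] F [-2.76 -0.02  4.55] w 0.001
toolz ang -104.73 turn needed 0.04 tilt y [ 0.015 -0.003 -1.   ] j6 1.69
tool shift to goal [ 0.0307 -0.0044 -0.0011]
window corners zoom [[303.0, 392.0], [675.0, 387.0], [617.0, 694.0], [273.0, 701.0]]
```

View pics/w6.png

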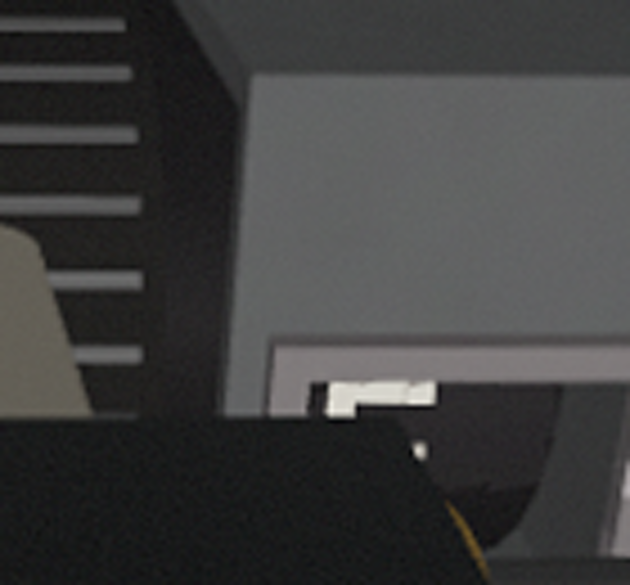

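>>> servo_tool(motion="-1 0 -0.008 0 0; -1 0.016 0 -0.001 0; -1 0.017 0 0 0; -1 0 0 0 0")

```text
time: 8.45
tool_pos: [0.5448, -0.0441, 0.1149]
eef_rot: [0.085, -0.096, -0.701, 0.701]
force: [0.7, -0.6, 0.1]
grip_width: 0.0008
```

```bash
python3 look.py w7
```

```text
t 8.45 tcp [ 0.5448 -0.0441  0.1149] marker mm [-14.8 -14.1 114.9] F [ 0.69 -0.62  0.06] w 0.001
toolz ang -104.74 turn needed 0.03 tilt y [ 0.015 -0.002 -1.   ] j6 1.70
tool shift to goal [-0.0027  0.0039 -0.    ]
window corners zoom [[319.0, 64.0], [697.0, 63.0], [641.0, 402.0], [290.0, 406.0]]
```

View pics/w7.png

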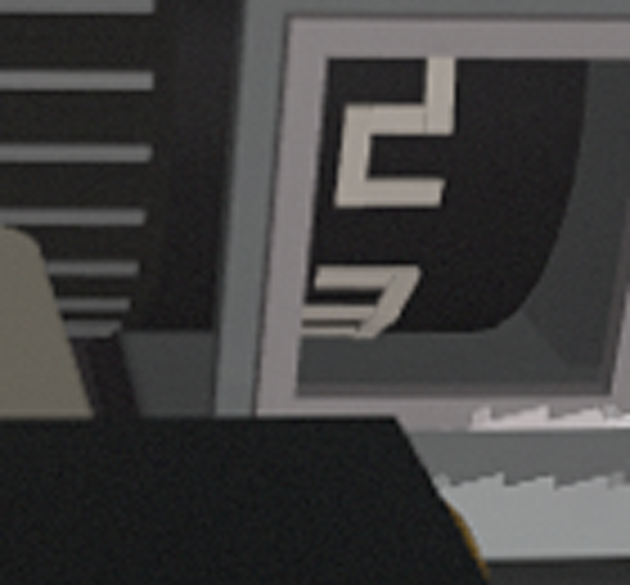

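The 2 has moved up (mid bar at row ~118, foot at ~207) and the 3 is entering below at row ~268.

```bash
python3 m.py w7 400,118 390,207 370,267
```

```text
400,118 rad 0.079 arc mm 3.6 [  3.6 -75.1  44.9]
390,207 rad -0.198 arc mm -8.9 [ -8.8 -75.2  44.1]
370,267 rad -0.432 arc mm -19.4 [-18.8 -74.5  40.9]
```

>>> servo_tool(motion="-1 0 0.004 0 0; -1 0 0.002 0 0; -1 0 0.001 0 0; -1 0 0 0 0")

```text
time: 8.9
tool_pos: [0.5471, -0.0447, 0.1077]
eef_rot: [0.085, -0.096, -0.701, 0.701]
force: [-2.5, 0.5, 3.3]
grip_width: 0.0004
```

>>> servo_tool(motion="-1 0 0.0008 0 0; -1 -0.003 0.0003 0 0; -1 -0.003 0.0003 0 0")

```text
time: 9.2
tool_pos: [0.5533, -0.0464, 0.1074]
eef_rot: [0.085, -0.097, -0.701, 0.701]
force: [-3.4, 0.8, 7.2]
grip_width: 0.0004
```

>>> servo_tool(motion="-1 -0.004 0.0003 0 0; -1 -0.004 0.0003 0 0")

```text
time: 9.4
tool_pos: [0.5615, -0.0486, 0.1079]
eef_rot: [0.085, -0.097, -0.701, 0.701]
force: [-3.8, 0.3, 5.0]
grip_width: 0.0005
```

>>> servo_tool(motion="-1 -0.004 0.0004 0 0; -1 -0.004 0.0005 0 0")

```text
time: 9.6
tool_pos: [0.5697, -0.0508, 0.1079]
eef_rot: [0.085, -0.097, -0.701, 0.702]
force: [-3.3, 0.4, 5.0]
grip_width: 0.0008
```

>>> servo_tool(motion="-1 -0.003 0.0005 0 0; -1 -0.003 0.0005 0 0")

```text
time: 9.8
tool_pos: [0.5761, -0.0525, 0.1074]
eef_rot: [0.085, -0.097, -0.701, 0.701]
force: [-2.3, 0.6, 3.5]
grip_width: 0.0005
```

>>> servo_tool(motion="-1 0 -0.008 0 0; -1 0.016 0 0 0; -1 0.016 0 0 0; -1 0 0 0 0")

```text
time: 10.2
tool_pos: [0.5448, -0.0444, 0.1157]
eef_rot: [0.085, -0.097, -0.701, 0.702]
force: [0.4, -0.5, -0.7]
grip_width: 0.0005
```

```bash
python3 look.py w8
```

```text
t 10.20 tcp [ 0.5448 -0.0444  0.1157] marker mm [-14.7 -14.3 115.7] F [ 0.37 -0.48 -0.66] w 0.001
toolz ang -104.78 turn needed -0.01 tilt y [ 0.017 -0.003 -1.   ] j6 1.70
tool shift to goal [-0.0026  0.0047 -0.0003]
window corners zoom [[315.0, 62.0], [691.0, 61.0], [636.0, 398.0], [286.0, 402.0]]
```

View pics/w8.png

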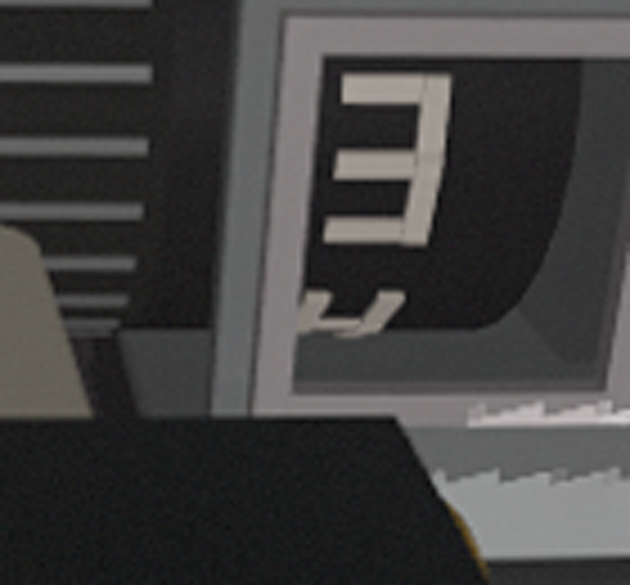

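The 3 is now in the window (top edge at row 73, foot at row 244), with the 4 entering below at row 292.

```bash
python3 m.py w8 390,73 385,164 375,244 360,292
```

```text
390,73 rad 0.202 arc mm 9.1 [  9.  -74.1  44.1]
385,164 rad -0.064 arc mm -2.9 [ -2.9 -74.3  44.9]
375,244 rad -0.343 arc mm -15.4 [-15.1 -74.9  42.4]
360,292 rad -0.571 arc mm -25.7 [-24.3 -75.1  37.9]
```

>>> servo_tool(motion="-1 0 0.004 0 0; -1 0 0.003 0 0; -1 0 0.001 0 0; -1 0 0.0007 0 0")

```text
time: 10.65
tool_pos: [0.5472, -0.045, 0.107]
eef_rot: [0.085, -0.097, -0.701, 0.702]
force: [-3.3, 0.3, 6.8]
grip_width: 0.0005
```

>>> servo_tool(motion="-1 -0.003 0.0003 0 0; -1 -0.003 0.0003 0 0")

```text
time: 10.85
tool_pos: [0.5534, -0.0467, 0.1073]
eef_rot: [0.085, -0.097, -0.701, 0.702]
force: [-4.3, 0.2, 7.5]
grip_width: 0.0002
```

>>> servo_tool(motion="-1 -0.004 0.0004 0 0; -1 -0.004 0.0004 0 0")

```text
time: 11.05
tool_pos: [0.5618, -0.0489, 0.1077]
eef_rot: [0.085, -0.097, -0.701, 0.702]
force: [-3.4, 0.7, 6.7]
grip_width: 0.0005
```

>>> servo_tool(motion="-1 -0.004 0.0005 0 0; -1 -0.004 0.0005 0 0")

```text
time: 11.25
tool_pos: [0.5702, -0.0512, 0.1077]
eef_rot: [0.085, -0.098, -0.701, 0.702]
force: [-3.3, 1.2, 6.9]
grip_width: 0.0004
```

>>> servo_tool(motion="-1 -0.003 0.0005 0 0; -1 -0.003 0.0005 0 0")

```text
time: 11.45
tool_pos: [0.5767, -0.0529, 0.1073]
eef_rot: [0.085, -0.098, -0.701, 0.702]
force: [-1.8, -0.3, 2.8]
grip_width: 0.0006
```

>>> servo_tool(motion="-1 0 -0.008 0 0; -1 0.016 0 0 0; -1 0.016 0 0 0; -1 0 0 0 0")

```text
time: 11.85
tool_pos: [0.5454, -0.0447, 0.1154]
eef_rot: [0.085, -0.097, -0.701, 0.702]
force: [0.0, 1.2, 0.0]
grip_width: 0.0003
```

```bash
python3 look.py w9
```

```text
t 11.85 tcp [ 0.5454 -0.0447  0.1154] marker mm [-14.  -14.5 115.4] F [0.01 1.21 0.03] w 0.000
toolz ang -104.82 turn needed -0.05 tilt y [ 0.018 -0.003 -1.   ] j6 1.70
tool shift to goal [-0.0019  0.0045 -0.0005]
window corners zoom [[312.0, 68.0], [689.0, 67.0], [634.0, 404.0], [284.0, 409.0]]
```

View pics/w9.png

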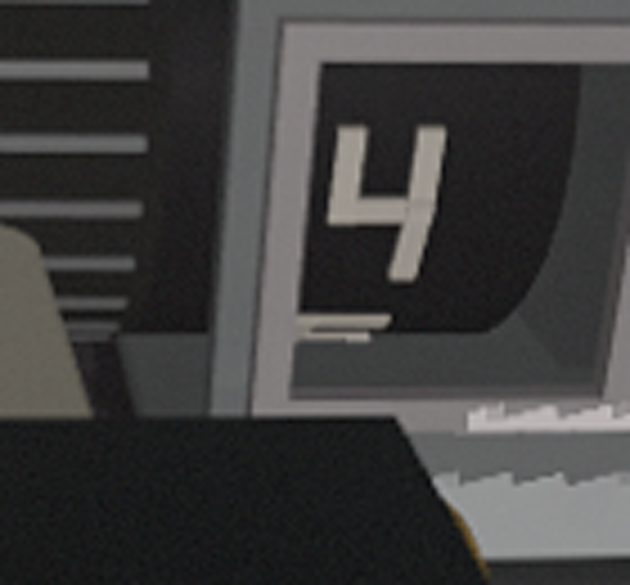

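The 4 is showing, with its top at row 126 and its foot at row 281, still a bit low. The 5 is entering at row 315.

```bash
python3 m.py w9 430,126 350,126 402,281 345,315
python3 - <<'E'
from h import *
d=capture('top');import pickle
# window crop top
p=np.load('p.npy');c=proj(d,W(p,(0,-.076,.134)))[0];u,v=int(c[0]),int(c[1]);cv2.imwrite('pics/t9.png',cv2.resize(d['img'][v-25:v+25,u-25:u+25],None,fx=10,fy=10,interpolation=cv2.INTER_CUBIC))
E
```

```text
430,126 rad 0.066 arc mm 3.0 [  3.  -79.7  44.9]
350,126 rad 0.067 arc mm 3.0 [  3.  -69.5  44.9]
402,281 rad -0.485 arc mm -21.8 [-21.  -80.1  39.8]
345,315 rad -0.690 arc mm -31.0 [-28.6 -74.5  34.7]
```

View pics/t9.png

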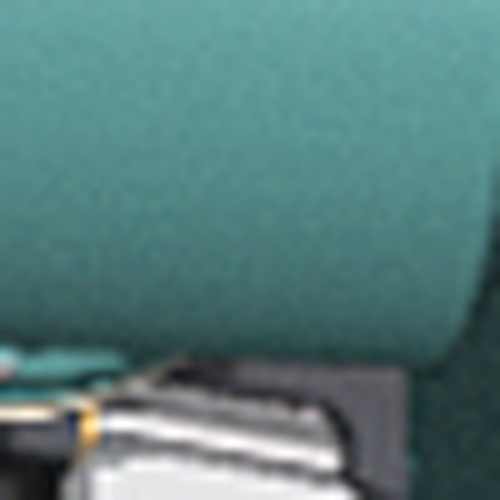

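>>> servo_tool(motion="-1 -0.009 0 0 0; -1 0 0.003 0 0; -1 0 0.002 0 0; -1 0 0 0 0")

```text
time: 12.35
tool_pos: [0.5577, -0.0481, 0.1101]
eef_rot: [0.085, -0.098, -0.701, 0.702]
force: [0.2, 0.1, -1.1]
grip_width: 0.0007
```

>>> servo_tool(motion="-1 0 0.001 0 0; -1 0 0.001 0 0; -1 0 0.001 0 0")

```text
time: 12.65
tool_pos: [0.558, -0.0482, 0.1073]
eef_rot: [0.085, -0.098, -0.701, 0.702]
force: [-3.0, -0.4, 8.4]
grip_width: 0.0008
```

>>> servo_tool(motion="-1 -0.003 0.0003 0 0; -1 -0.003 0.0003 0 0; -1 -0.002 0.0003 0 0; -1 0 0.0002 0 0")

```text
time: 13.05
tool_pos: [0.5658, -0.0503, 0.1082]
eef_rot: [0.085, -0.098, -0.701, 0.702]
force: [-1.4, 0.3, 4.1]
grip_width: 0.0003
```

>>> servo_tool(motion="-1 0 -0.008 0 0; -1 0.014 0 0 0; -1 0.006 0 0 0; -1 0 0 0 0; -1 0 0 0 0")

```text
time: 13.55
tool_pos: [0.546, -0.045, 0.1171]
eef_rot: [0.084, -0.098, -0.701, 0.702]
force: [-0.1, 0.8, -0.1]
grip_width: 0.0004
```

```bash
python3 look.py wa
```

```text
t 13.55 tcp [ 0.546  -0.045   0.1171] marker mm [-13.4 -14.6 117.1] F [-0.07  0.77 -0.15] w 0.000
toolz ang -104.83 turn needed -0.06 tilt y [ 0.02  -0.004 -1.   ] j6 1.70
tool shift to goal [-0.0013  0.0062 -0.0006]
window corners zoom [[307.0, 67.0], [679.0, 66.0], [626.0, 400.0], [279.0, 405.0]]
```

View pics/wa.png

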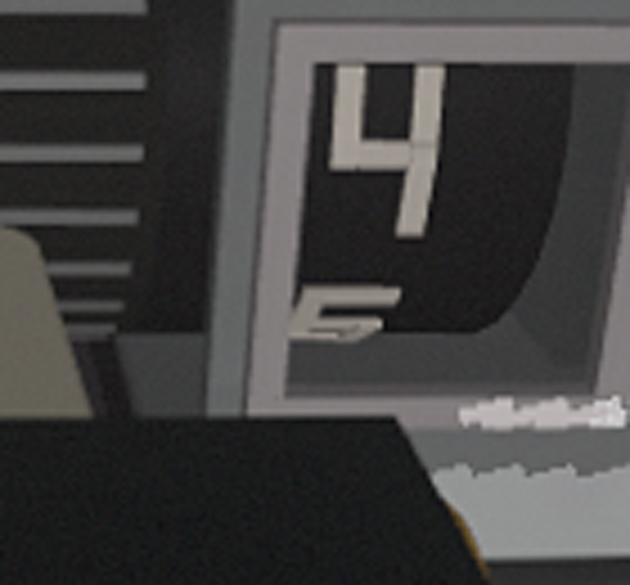

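```bash
python3 m.py wa 430,64 412,237 350,287 370,142 370,169; echo; python3 m.py w9 370,198 370,225
```

```text
430,64 rad 0.242 arc mm 10.9 [ 10.8 -80.1  43.7]
412,237 rad -0.301 arc mm -13.5 [-13.3 -80.3  43. ]
350,287 rad -0.523 arc mm -23.5 [-22.5 -74.   39. ]
370,142 rad 0.018 arc mm 0.8 [  0.8 -72.9  45. ]
370,169 rad -0.065 arc mm -2.9 [ -2.9 -73.2  44.9]

370,198 rad -0.155 arc mm -7.0 [ -7.  -73.1  44.5]
370,225 rad -0.249 arc mm -11.2 [-11.1 -73.7  43.6]
```

Estimated 4 centre is about -0.03 rad (1.5 mm low). I'll check from straight above the window to take out parallax.

>>> servo_tool(motion="-1 0 -0.04 0 0; -1 0 -0.01 0 0; -1 0.035 0 0.03 0; -1 0.03 0 0.026 0; -1 0 0 0 0")

```text
time: 14.1
tool_pos: [0.4671, -0.0833, 0.1664]
eef_rot: [0.084, -0.097, -0.701, 0.702]
force: [-0.3, -1.2, -0.0]
grip_width: 0.0004
```

>>> servo_tool(motion="-1 0 0 0 0; -1 0 0 0 0")

```text
time: 14.3
tool_pos: [0.4677, -0.0836, 0.1668]
eef_rot: [0.084, -0.098, -0.701, 0.702]
force: [0.4, -0.1, -0.0]
grip_width: 0.0005
```

```bash
cat > over.py <<'E'
from h import *
import sys,pickle
n=sys.argv[1];st((-12,-14,125));d=capture('wrist');p=np.load('p.npy')
cc=-np.array(d['R']).T@d['t'];c,s=np.cos(p[2]),np.sin(p[2]);q=cc[:2]-p[:2];print("cam marker",(1e3*np.r_[c*q[0]+s*q[1],-s*q[0]+c*q[1],cc[2]]).round(1))
w=proj(d,W(p,(0,-.076,.134)))[0];u,v=int(w[0])-60,int(w[1])-60
cv2.imwrite(f'pics/{n}.png',cv2.resize(d['img'][v:v+120,u:u+120],None,fx=5,fy=5,interpolation=cv2.INTER_CUBIC));pickle.dump((d,u,v),open(f'pics/{n}.pkl','wb'));print(u,v)
fr=proj(d,W(p,[(a,b,.137) for a,b in [(.02,-.056),(.02,-.096),(-.02,-.096),(-.02,-.056)]]));print(((fr-[u,v]+.4)*5).round(0).tolist())
E
python3 over.py o1
```

```text
t 14.30 tcp [ 0.4677 -0.0836  0.1668] marker mm [-79.2 -71.9 166.8] F [ 0.42 -0.05 -0.01] w 0.000
toolz ang -104.81 turn needed -0.04 tilt y [ 0.019 -0.004 -1.   ] j6 1.60
tool shift to goal [-0.0663  0.0431 -0.0579]
cam marker [  1.8 -71.9 333.6]
227 52
[[126.0, 125.0], [481.0, 124.0], [470.0, 480.0], [133.0, 481.0]]
```

View pics/o1.png

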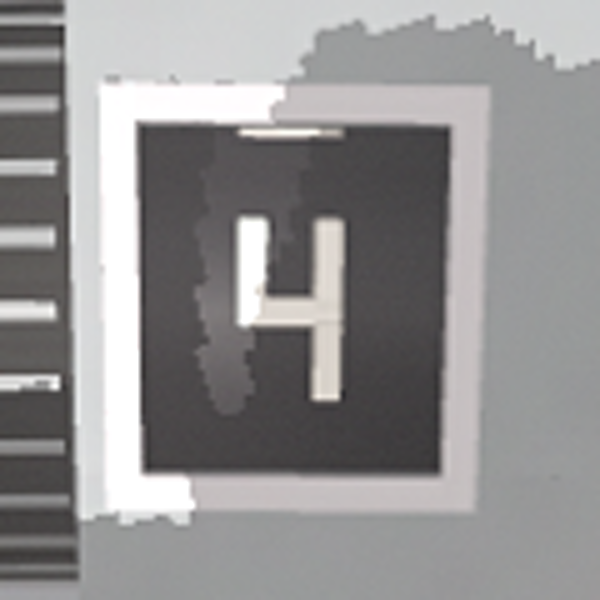

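Straight over, the 4 spans rows 216–402 and the window rows 123–474, so the 4 sits about 10 zoom pixels low.

```bash
cat > mo.py <<'E'
from h import *
import sys,pickle
d,u0,v0=pickle.load(open(f'pics/{sys.argv[1]}.pkl','rb'))
p=np.load('p.npy')
for a in sys.argv[2:]:
    u,v=map(float,a.split(','));px=(u/5+u0-.4,v/5+v0-.4);t,q=ang(d,px,.1085);w=ray(d,px,.137)[:2]-p[:2];c,s=np.cos(p[2]),np.sin(p[2])
    print(a,"drum rad %.3f"%t,"y %.1f"%(q[1]*1e3),"| frame plane x %.1f y %.1f"%(1e3*(c*w[0]+s*w[1]),1e3*(-s*w[0]+c*w[1])))
E
python3 mo.py o1 330,216 325,402 290,123 290,474 138,300 447,300 110,310
```

```text
330,216 drum rad 0.254 y -80.2 | frame plane x 10.0 y -79.1
325,402 drum rad -0.289 y -79.7 | frame plane x -10.9 y -78.7
290,123 drum rad 0.547 y -75.0 | frame plane x 20.1 y -74.5
290,474 drum rad -0.536 y -75.1 | frame plane x -19.3 y -74.6
138,300 drum rad 0.014 y -54.8 | frame plane x 0.8 y -57.0
447,300 drum rad 0.013 y -95.7 | frame plane x 0.7 y -92.7
110,310 drum rad -0.014 y -51.1 | frame plane x -0.3 y -53.7
```

The 4 is within about 1.2 mm (0.03 rad) of the middle, so I'll leave it there. Next I'll go over the plunger.

>>> servo_tool(motion="-1 -0.018 0 -0.04 0; -1 -0.018 0 -0.04 0; -1 -0.018 0 -0.04 0; -1 -0.015 0 -0.025 0; -1 0 0 0 0")

```text
time: 14.85
tool_pos: [0.5782, 0.0458, 0.1666]
eef_rot: [0.085, -0.097, -0.7, 0.702]
force: [-0.2, 0.9, -0.0]
grip_width: 0.0006
```

```bash
python3 - <<'E'
from h import *
st((0,90,132))
d=capture('wrist');cv2.imwrite('pics/p1.png',d['img'])
E
```

```text
t 14.85 tcp [0.5782 0.0458 0.1666] marker mm [ -5.3  81.4 166.6] F [-0.15  0.88 -0.03] w 0.001
toolz ang -104.80 turn needed -0.03 tilt y [ 0.017 -0.004 -1.   ] j6 1.87
tool shift to goal [-0.0047  0.0347 -0.0086]
```

View pics/p1.png

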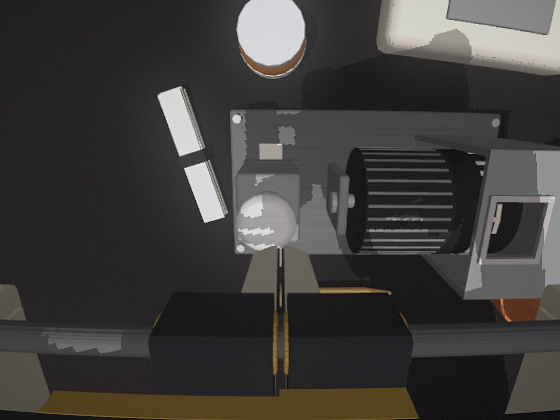

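The plunger cap is at (266,221), just ahead of and slightly left of the fingertip at (281,250), which agrees with the calculated shift. I'll move over it and go down.

>>> servo_tool(motion="-1 -0.003 0.015 -0.006 0; -1 -0.001 0.012 -0.002 0; -1 0 0 0 0; -1 0 0 0 0")

```text
time: 15.3
tool_pos: [0.5831, 0.0509, 0.1355]
eef_rot: [0.086, -0.097, -0.7, 0.702]
force: [0.3, -0.4, 0.7]
grip_width: 0.0005
```

```bash
python3 - <<'E'
from h import *
st((0,90,128))
E
```

```text
t 15.30 tcp [0.5831 0.0509 0.1355] marker mm [ -1.9  87.6 135.5] F [ 0.25 -0.43  0.73] w 0.000
toolz ang -104.85 turn needed -0.08 tilt y [ 0.015 -0.005 -1.   ] j6 1.88
tool shift to goal [-0.0018  0.0076 -0.0024]
```

>>> servo_tool(motion="-1 -0.001 0.004 -0.002 0; -1 0 0.003 0 0; -1 0 0.002 0 0; -1 0 0.002 0 0")

```text
time: 15.7
tool_pos: [0.5848, 0.0517, 0.1252]
eef_rot: [0.086, -0.098, -0.7, 0.702]
force: [-2.0, 0.4, 2.9]
grip_width: 0.0004
```

>>> servo_tool(motion="-1 0 0.002 0 0; -1 0 0.002 0 0; -1 0 0.002 0 0")

```text
time: 16.0
tool_pos: [0.5849, 0.0518, 0.1198]
eef_rot: [0.086, -0.098, -0.7, 0.702]
force: [-3.3, 0.7, 5.7]
grip_width: 0.0004
```

>>> servo_tool(motion="-1 0 0.002 0 0; -1 0 0.002 0 0")

```text
time: 16.2
tool_pos: [0.5849, 0.0518, 0.1162]
eef_rot: [0.086, -0.098, -0.7, 0.702]
force: [-5.1, 0.6, 10.7]
grip_width: 0.0006
```

>>> servo_tool(motion="-1 0 0.0015 0 0; -1 0 0.001 0 0")

```text
time: 16.4
tool_pos: [0.5849, 0.0518, 0.1162]
eef_rot: [0.085, -0.098, -0.7, 0.702]
force: [-8.7, 0.9, 12.4]
grip_width: 0.0004
```

>>> servo_tool(motion="-1 0 0.002 0 0; -1 0 0.002 0 0")

```text
time: 16.6
tool_pos: [0.585, 0.0518, 0.116]
eef_rot: [0.085, -0.099, -0.7, 0.702]
force: [-15.3, -0.2, 25.4]
grip_width: 0.0006
```

>>> servo_tool(motion="-1 0 -0.004 0 0; -1 0 -0.01 0 0; -1 0 -0.02 0 0; -1 0 -0.02 0 0; -1 0 0 0 0")

```text
time: 17.1
tool_pos: [0.5843, 0.0518, 0.1729]
eef_rot: [0.084, -0.099, -0.7, 0.702]
force: [0.7, 0.9, -0.5]
grip_width: 0.0005
```

>>> servo_tool(motion="-1 0.03 0 0.045 0; -1 0.02 0 0.045 0; -1 0.02 0 0.045 0; -1 0.01 0 0.02 0; -1 0 0 0 0")

```text
time: 17.6
tool_pos: [0.4655, -0.0784, 0.1654]
eef_rot: [0.085, -0.097, -0.7, 0.702]
force: [-0.7, 0.0, -0.3]
grip_width: 0.0003
```

>>> servo_tool(motion="-1 0 0 0 0; -1 0 0 0 0")

```text
time: 17.8
tool_pos: [0.4658, -0.0782, 0.1644]
eef_rot: [0.085, -0.097, -0.7, 0.702]
force: [-0.1, 0.0, -0.2]
grip_width: 0.0005
```

```bash
python3 over.py o2; python3 -c "
from h import *
d=capture('wrist');cv2.imwrite('pics/f.png',d['img'])"
```

```text
t 17.80 tcp [ 0.4658 -0.0782  0.1644] marker mm [-82.5 -67.2 164.4] F [-0.13  0.01 -0.2 ] w 0.000
toolz ang -104.84 turn needed -0.07 tilt y [ 0.016 -0.006 -1.   ] j6 1.61
tool shift to goal [-0.0697  0.0406 -0.0533]
cam marker [ -1.3 -67.  331.1]
235 46
[[124.0, 120.0], [485.0, 121.0], [473.0, 484.0], [130.0, 484.0]]
```

View pics/o2.png

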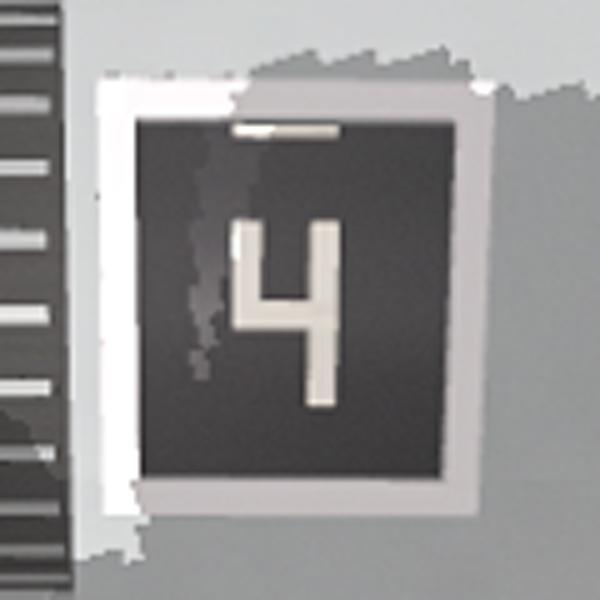

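View pics/f.png

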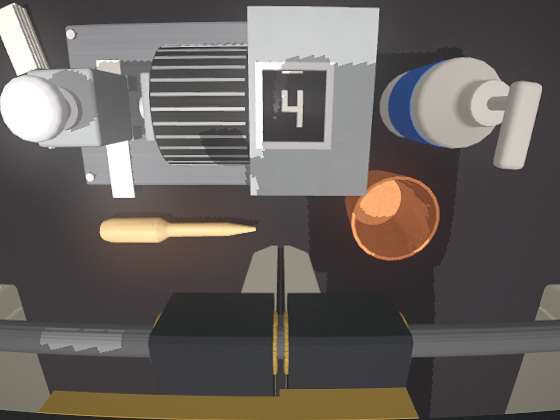

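```bash
python3 mo.py o2 330,220 322,408 290,121 290,478
```

```text
330,220 drum rad 0.247 y -80.7 | frame plane x 9.4 y -78.9
322,408 drum rad -0.291 y -80.0 | frame plane x -11.3 y -78.2
290,121 drum rad 0.556 y -75.7 | frame plane x 19.9 y -74.3
290,478 drum rad -0.525 y -76.0 | frame plane x -19.3 y -74.6
```

```bash
python3 - <<'E'
from h import *
p=np.load('p.npy')
for c in ['wrist','scene']:
    d=capture(c);a=proj(d,W(p,[(0,.09,.128),(0,.09,.116)]));print(c,a.round(1).tolist(),[(np.round(r['centre'],1),round(r['conf'],2)) for r in look_for(c,'plunger_top')[:1]])
    if c=='scene': cv2.imwrite('pics/s2.png',cv2.resize(np.hstack([cv2.imread('pics/scene0.png')[170:240,250:330],d['img'][170:240,250:330]]),None,fx=4,fy=4));cv2.imwrite('pics/s2f.png',d['img'])
E
```

```text
wrist [[25.8, 111.2], [38.9, 110.9]] [(array([ 34.5, 107. ]), 0.91)]
scene [[283.8, 191.8], [283.6, 195.5]] [(array([283. , 194.8]), 0.88)]
```

View pics/s2.png

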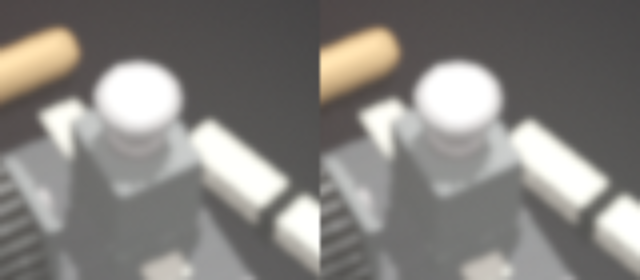

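View pics/s2f.png

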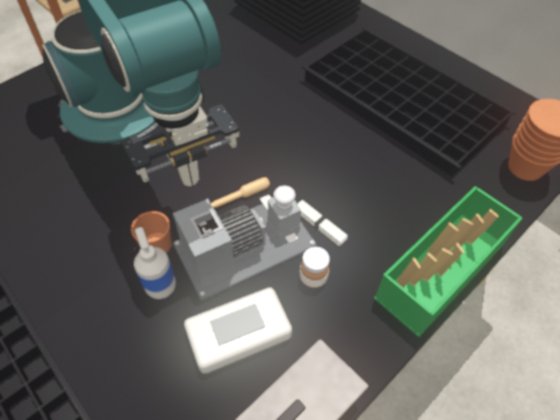

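The plunger's before and after crops match, with the cap at the same height. Every loose object is where it started, and the robot is touching nothing, so I'm handing in.

```bash
python3 -c "
from bench import job
print(job.job_done())"
```

```text
the job is handed in; nothing more can be done
None
```

The drum now shows the 4. I pressed the plunger fully down once with the 4 showing, let it come back up, and handed the job in at about 18 s of the 64 s allowed.

- **Drum:** I found the crown by feel at about z 0.109 m, roughly 11 mm below the grip_band point. Four light strokes toward the marker's +x brought the 4 into the window. The highest force I read was about 8 N; readings came at the end of each call. It dipped to about 3 N at the ends of some strokes, but the drum followed the fingertip apart from at most a millimetre or two.
- **Centring:** The 4 sits about 1.2 mm low (0.03 rad) seen from straight above. I left it there, because a further nudge could have moved it by about as much. It was unchanged after the plunger press.
- **Plunger:** It stopped at z 0.116 m, which is its full 12 mm of travel. My last push against the stop read 25 N vertically and 15 N sideways, more than the 8 N needed, though under the 40 N and 120 N limits.
- **Final checks:** The scene pictures before and after show the plunger back at its starting height and the loose objects where they were. The tool stood clear of everything, with wrist force near zero.

One check did not settle anything: the network's plunger point fell between the up and down positions, so I relied on comparing the pictures.

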